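# Stamp a test tile in the treadle press and lay it on the plaster batt

### The arm

A 7-joint arm with a two-finger parallel gripper is mounted at the origin on a cart in front of the work surface, level with it; the furniture and walls round the work are solid. World frame = base frame: x ahead of the robot, y to its left, z up, the work surface at z = 0. Lengths are in m, angles in rad, forces in N, time in s.
With the tool pointing down it reaches from about 0.4 to 0.85 m from the base axis. Payload 10.4 kg.
Tool frame: the origin (TCP) lies on the centre line of the jaws, within the pads' length; the fingertips stand 22 mm ahead of it and the grasp point (between the pads) lies 3 mm ahead of it; z points along the fingers, y is the line along which they close (so a half turn about z gives the same grasp; the last joint's range is limited). The gripper opens to 87 mm and grips with 3 to 60 N. Pads are 19 mm wide; open, the fingers measure 117 mm over their backs; the gripper's body (75 mm by 190 mm) begins 51 mm behind the grasp point.
Start: joints at [1.128, 0.332, -0.065, 1.46, 0.022, 1.35, -0.088], TCP at [0.255, -0.571, 0.245] pointing down, gripper open.
Joint ranges: [-2.6, 2.6], [-0.5, 2.12], [-1.47, 1.34], [0.16, 2.42], [-1.27, 4.41], [0.06, 2.06], [-2.6, 2.6]. Speed limits (rad/s): [2.22, 2.22, 2.79, 2.79, 3.14, 3.14, 3.14].

### API

Orientations are given as a unit quaternion [x, y, z, w].
In Python, from bench import r, imaging, readout gives the robot as it stands (r), with the cameras (imaging) and the readings (readout).
- The arm moves only by the tool nudge_tcp, called after "Request:" as name(argument=value, ...), one argument or row to a line, values as JSON. Schema: {"type":"object","properties":{"motion":{"type":"array","items":{"type":"array","items":{"type":"array","items":{"type":"number"},"minItems":5,"maxItems":5},"minItems":1,"maxItems":12},"minItems":1,"maxItems":1},"grip_force":{"type":"number"},"only":{"type":"string"},"quiet":{"type":"boolean"},"lines":{"type":"string"}},"required":["motion"],"additionalProperties":false}. motion is a list that holds a single list of rows (three levels of brackets), with 1 to 12 rows, each of 5 numbers: dx, dy, dz in m, then a turn about the tool's z in rad, then the finger opening in m; each row is the pose to reach, as a shift and turn from the pose commanded when the call began, along the tool's axes at that moment; what a row does not reach only later rows make up. A row lasts 1/10 s, in which the tool goes at most 0.05 m and 0.15 rad, less where a joint would pass 70% of its speed; a pose out of reach is approached as far as the arm can. The fingers move at their own pace and stop on an object; grip_force is the grip in N (left out, the last holds). Time passes only in rows, so rows that do not move let the fingers close. The tool returns the time, the measured TCP pose, the force, the opening and the grip force at its end. only (a regular expression) keeps the lines of the reply that match it, lines (a string "A,B") keeps lines A to B, and quiet returns only ok. Input that does not fit is refused with a message, and nothing moves.
- readout.read_state(): the state, without advancing time (a new reading comes with each control period).
- imaging.camera(name): name is "side" or "top" or "wrist"; returns a dict with "img" (400x640x3 uint8, red, green, blue), "fx", "fy", "cx", "cy" (pixels), "pose" (4x4, takes a point from camera to world coordinates). Camera axes: x right, y down, z forward; pixel columns grow to the right and rows downward; lengths in m; the calibration is good to about 2 mm. A picture is of the moment at which its call begins. There is no depth.
- r.close_job(): hands the job in; it is judged then, once.
The state is a dict: "time": time; "joint_positions": joint angles; "joint_vel": joint speeds; "joint_torque": joint torques, N m; "ee_pos": TCP position; "eef_rot": TCP orientation; "ft_force": force on the tool from outside, world axes, zero at the start; "torque": the same for the moment, N m; "width": finger opening in m; "grip_force": force on a finger pad.
Only numpy, scipy, OpenCV 4.12 (cv2) and the standard library are available. Lean on these libraries where they do the work, as an engineer would, in place of code of your own. Each camera call takes 0.05 s, during which the arm holds its last target. There are 200 camera calls.

### The job

Mark the terracotta test tile that lies in the slotted wooden tray: slide it under the stamp of the green treadle press, plain end first and hole end towards the open front, between the guides and fully home against the back stop, then press the pedal right down to its stop for a moment so that the stamp bears on the tile, and let the pedal come back up. Then take the tile out and lay it flat, face up, on the white plaster batt beside the two tiles already marked there, wholly on the batt. Set the tile down gently each time rather than dropping it, and leave the other tiles, the small bowl, the pot of pencils and the roll of tape where they are.

Things in the scene. Friction and masses are not known exactly. Their poses are not given: they have to be found in the camera images.
- test_tile: unmarked terracotta (reddish brown) test tile in one of the tray's three slots: 68 x 40 x 10 mm, 60 g; origin at the centre of its underside, x along its length, z out of its face, 8 mm hole 24 mm from the centre at the -x end. In the press only the long sides of its hole half are open to fingers, so it must be put down on free bench in between and taken again by its long sides (40 mm apart)
- tile_hole (a point): middle of the hole in the face of that tile, 24 mm from its centre; marks the end that must stay outside the press
- tile_tray: fixed slotted tray of light wood, 56 (x) x 150 (y) x 24 mm, origin under its centre; slots at y = -46, 0, +46 mm; tiles lie along its x, holes to its -x, undersides 14 mm above the bench. Dividers as high as the tiles' faces leave 1.5 mm at their long sides, so fingers fit only over the two ends (68 mm apart), which stick out 6 mm past the tray
- white_tile_1: white tile in another slot of the tray, a bystander: 68 x 40 x 10 mm, 60 g; origin at the centre of its underside, x along its length, z out of its face, 8 mm hole 24 mm from the centre at the -x end
- white_tile_2: white tile in another slot of the tray, a bystander: 68 x 40 x 10 mm, 60 g; origin at the centre of its underside, x along its length, z out of its face, 8 mm hole 24 mm from the centre at the -x end
- press_seat (a point): fixed point of the green press: centre of the top of its steel anvil, 26 mm above the bench, where the centre of the tile's underside lies when fully home, tile x along this x. x points into the press from its open front, y towards its pedal. The anvil is 32 mm wide, x -33 to 35 mm, so fingers can reach below the tile's edges; the bed is 12 mm lower and begins at x = -55
- press_mouth (a point): fixed point between the two guides, 7 mm into the press from the seat point and level with it, axes as there. The guides' faces at y = +-21.5 mm rise 7 mm above the anvil from here on; flared lead-ins (faces y = +-26 mm) begin 10 mm before. The back stop's face is 34.5 mm into the press from the seat point
- press_head (a point): top of the drive finger above the ram cap, fixed axes as at the seat point, 22 mm into the press from it, 68 mm above the anvil; finger and ram cap (22 mm wide) begin 11 mm into the press; shaft bosses 73 mm high begin at 82 mm. The cross head spans 3 to 38 mm into the press, y +-46 mm, 27 to 45 mm above the anvil. Before 3 mm into the press the tile is open from above
- stamp_pad: black rubber stamp pad under the ram, 24 x 26 mm, centred 22 mm into the press from the seat point; origin at the centre of its underside, 19 mm above the anvil (9 mm over a tile there) at rest; the pedal drives it 14 mm down, it meets the tile after 9 mm and then gives on a spring (about 8 N at the pedal's stop)
- treadle (a joint): pedal angle of the press: 0 up, 0.187 rad at its stop; a spring brings it back. About 6 N on the middle of the tread starts it, about 15 N holds it at the stop with a tile under the stamp
- pedal_tread (a point): middle of the top of the pedal's ribbed black tread (60 x 56 mm); moves with the pedal: at rest 72 mm above the bench, 25 mm lower at the stop, and seen from the seat point 34 mm towards the front and 95 mm to +y. It hinges about a shaft along the press's y, 131 mm farther into the press and 12 mm higher
- plaster_batt: fixed white plaster batt, 170 (x) x 130 (y) x 18 mm, origin at the centre of its underside, top 18 mm above the bench; the two marked tiles lie along its x at x = +42, y = +-30 mm of its frame; its half at -x is free
- marked_tile_1: already marked terracotta tile on the batt (black cross in a ring on its face), a bystander: 68 x 40 x 10 mm, 60 g; origin at the centre of its underside, x along its length, z out of its face, 8 mm hole 24 mm from the centre at the -x end
- marked_tile_2: already marked terracotta tile on the batt (black cross in a ring on its face), a bystander: 68 x 40 x 10 mm, 60 g; origin at the centre of its underside, x along its length, z out of its face, 8 mm hole 24 mm from the centre at the -x end
- tool_pot: yellow pot of pencils, loose, 86 x 80 x 152 mm, origin at the centre of its underside; a bystander
- pinch_bowl: small terracotta bowl, loose, 111 mm across, 54 mm high, origin at the centre of its underside; a bystander
- masking_tape: roll of masking tape lying flat, loose, 96 mm across, 25 mm high, origin at the centre of its underside; a bystander

How it is judged:
On the way, in this order (a step that is already met when the one before it is completed fails the run):
1. the tile lies flat on the anvil, hole end outwards, between the guides and home against the back stop (within 6 mm) (x of test_tile in the frame of press_seat between -0.006 and 0.004 m and y of test_tile in the frame of press_seat between -0.003 and 0.003 m and z of test_tile in the frame of press_seat between -0.003 and 0.003 m and x of tile_hole in the frame of press_seat below -0.015 m and angle between test_tile's own z axis and vertical below 0.08 rad and angle between the x axis of test_tile and the x axis of press_seat, either way round below 0.09 rad), for 0.2 s.
2. the pedal is down at its stop (0.17 rad or more) and the stamp bears on the tile with more than 4 N while the tile is home (all of step 1 and value of joint treadle above 0.17 rad and contact force between stamp_pad and test_tile above 4 N), for 0.2 s.
3. the pedal is let up again (under 0.03 rad) (value of joint treadle below 0.03 rad), for 0.2 s.
At the end, for the whole second after the job is handed in: the stamped tile lies flat, face up and still on the plaster batt (its centre at least 10 mm inside the batt's edges, its underside on the batt within 4 mm, tilted less than 0.08 rad), and the pedal is up (under 0.03 rad) (x of test_tile in the frame of plaster_batt between -0.075 and 0.075 m and y of test_tile in the frame of plaster_batt between -0.055 and 0.055 m and z of test_tile in the frame of plaster_batt between 0.014 and 0.022 m and angle between test_tile's own z axis and vertical below 0.08 rad and linear speed of test_tile below 0.02 m/s and value of joint treadle below 0.03 rad); the robot touches nothing.
It fails at once if a white tile in the tray is moved by more than 15 mm (distance of any of white_tile_1, white_tile_2 from where it was at the start of the episode above 0.015 m).
It fails at once if a marked tile on the batt is moved by more than 15 mm (distance of any of marked_tile_1, marked_tile_2 from where it was at the start of the episode above 0.015 m).
It fails at once if the pot of pencils, the small bowl or the roll of tape is moved by more than 25 mm (distance of any of tool_pot, pinch_bowl, masking_tape from where it was at the start of the episode above 0.025 m).
It fails at once if the tile is dropped (from more than about 15 mm) (contact force between test_tile and the fingers below 0.05 N and linear speed of test_tile above 0.55 m/s).
It also fails if it takes over 72 s, if anything falls off the work surface, if the arm or the gripper's body presses on something with over 40 N, if the wrist force passes 120 N, or if a joint passes its speed limit or range.

## Working session

There is one attempt and no reset: what is moved stays moved. The work goes in short steps, Python scripts to look and compute and a tool call to move; the robot and the scene stay as the last step left them, time stands still between calls to the robot, and variables do not carry over. Pictures are saved under pics/ and viewed, at most 10 in all, crops included, and the job is handed in when it is done.

```bash
ls; mkdir -p pics
```

Run:
```python
from bench import r, imaging, readout
import cv2,numpy as np
s=readout.read_state();print(s['time'],s['ee_pos'],s['eef_rot'],s['width'])
for n in('top','side'):
    c=imaging.camera(n);cv2.imwrite(f'pics/{n}0.png',c['img'][:,:,::-1]);print(n,c['fx'],c['cx'],c['cy'],np.round(c['pose'],4).tolist())
```

```text
bench.py
pics
0.0 [ 0.25457828 -0.57039157  0.2437463 ] [ 9.78052968e-01  2.08355126e-01 -1.78325443e-04 -7.07367993e-04] 0.08703208445588673
top 376.69214264263644 323.46912981416614 200.83810821735915 [[-0.0143, -0.9904, 0.1375, 0.4343], [-0.9999, 0.0146, 0.0011, -0.1593], [-0.003, -0.1375, -0.9905, 1.0201], [0.0, 0.0, 0.0, 1.0]]
side 432.20403482218614 320.0725624230755 199.23693531370512 [[0.8916, -0.2263, 0.3922, 0.0766], [-0.4527, -0.4559, 0.7663, -1.0709], [0.0054, -0.8608, -0.5089, 0.7085], [0.0, 0.0, 0.0, 1.0]]
```

View pics/top0.png

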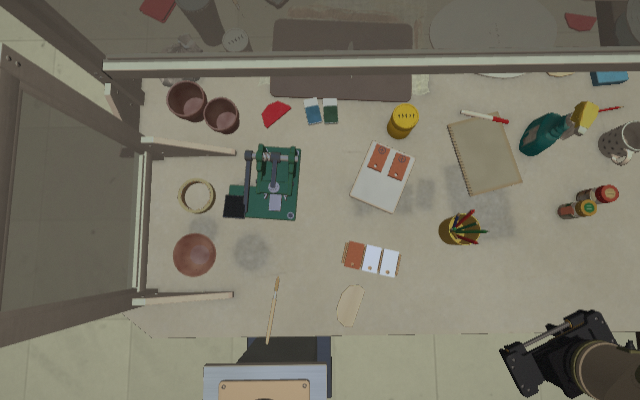

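View pics/side0.png

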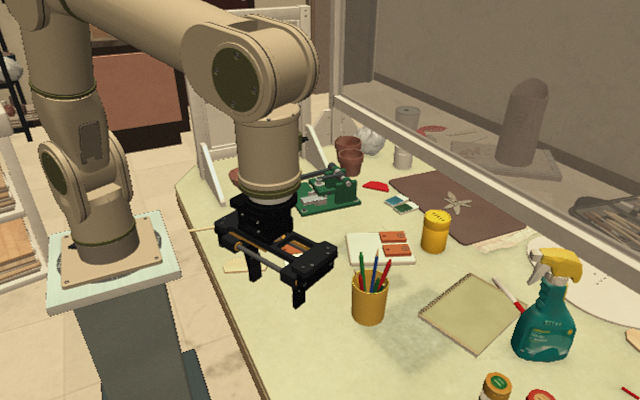

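The top view shows the tray at (371,258) with the terracotta tile leftmost (354,255). The batt is at (382,177) and the press at (270,185), with its open front towards the robot and its pedal at (233,206). In the side view the arm hides the tray.

Create h.py:
```python
from bench import r, imaging, readout
import cv2,numpy as np
from scipy.spatial.transform import Rotation as R
def ray(c,u,v):
    P=np.array(c['pose']);d=P[:3,:3]@[(u-c['cx'])/c['fx'],(v-c['cy'])/c['fy'],1];return P[:3,3],d
def atz(c,u,v,z):
    o,d=ray(c,u,v);return o+d*(z-o[2])/d[2]
def proj(c,p):
    P=np.array(c['pose']);q=P[:3,:3].T@(np.array(p)-P[:3,3]);return np.array([c['fx']*q[0]/q[2]+c['cx'],c['fy']*q[1]/q[2]+c['cy']])
def tri(obs): # [(cam,u,v)...] -> point, residual px
    A=np.zeros((3,3));b=np.zeros(3)
    for c,u,v in obs:
        o,d=ray(c,u,v);d=d/np.linalg.norm(d);M=np.eye(3)-np.outer(d,d);A+=M;b+=M@o
    p=np.linalg.solve(A,b);return p,[float(np.linalg.norm(proj(c,p)-[u,v])) for c,u,v in obs]
def tool(dw): # world shift -> tool axes
    return R.from_quat(readout.read_state()['eef_rot']).inv().apply(dw)
```

Run:
```python
from h import *
c=imaging.camera('top')
for n,u,v,z in(('tile',354,255,.024),('tray',371.5,258.5,.024),('seat',275,202,.026),('tread',233,206,.072),('batt',382,177,.018),('m1',379,158,.028),('m2',400,166,.028)):print(n,atz(c,u,v,z).round(3))
im=c['img'][:,:,::-1]
a=cv2.resize(im[140:285,215:415],None,fx=4,fy=4,interpolation=cv2.INTER_CUBIC);cv2.imwrite('pics/topcrop.png',a)
w=imaging.camera('wrist');cv2.imwrite('pics/w0.png',w['img'][:,:,::-1]);s=readout.read_state();T=np.eye(4);T[:3,:3]=R.from_quat(s['eef_rot']).as_matrix();T[:3,3]=s['ee_pos']
print(w['fx'],w['cx'],w['cy']);print((np.linalg.inv(T)@w['pose']).round(3));print(T.round(3))
```

```text
tile [ 0.428 -0.236  0.024]
tray [ 0.419 -0.282  0.024]
seat [ 0.571 -0.029  0.026]
tread [0.556 0.072 0.072]
batt [ 0.636 -0.318  0.018]
m1 [ 0.687 -0.31   0.028]
m2 [ 0.664 -0.366  0.028]
304.76495363876154 316.18627824949004 197.28772522662334
[[ 0.001 -0.952 -0.306  0.086]
 [ 1.     0.001 -0.    -0.   ]
 [ 0.001 -0.306  0.952 -0.141]
 [ 0.     0.     0.     1.   ]]
[[ 0.913  0.408 -0.     0.255]
 [ 0.408 -0.913  0.001 -0.571]
 [-0.    -0.001 -1.     0.244]
 [ 0.     0.     0.     1.   ]]
```

View pics/topcrop.png

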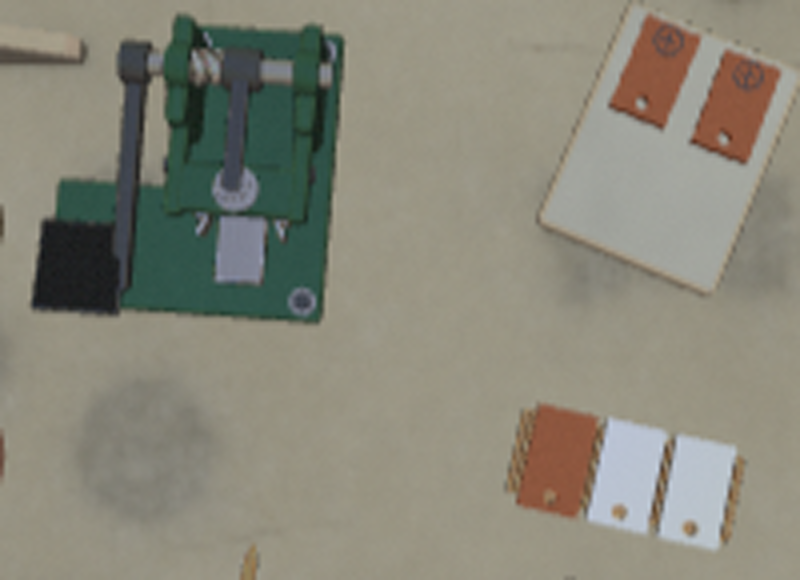

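The zoomed top view shows all tray holes towards the robot (crop row ~500-530). The press opens towards the robot, so the tile needs no end-for-end turn. Next I move the wrist camera over the tray.

Request:
nudge_tcp(
  motion=[
    [[0.16, -0.11, 0, -0.5, 0.087], [0.313, -0.222, 0, -0.95, 0.087], [0.313, -0.222, 0, -0.95, 0.087], [0.313, -0.222, 0, -0.95, 0.087], [0.313, -0.222, 0, -0.95, 0.087], [0.313, -0.222, 0, -0.95, 0.087], [0.313, -0.222, 0, -0.95, 0.087], [0.313, -0.222, 0, -0.95, 0.087], [0.313, -0.222, 0, -0.95, 0.087], [0.313, -0.222, 0, -0.95, 0.087], [0.313, -0.222, 0, -0.95, 0.087], [0.313, -0.222, 0, -0.95, 0.087]],
  ],
)

```text
time: 1.4
ee_pos: [0.4494, -0.2417, 0.2444]
eef_rot: [0.775, 0.632, -0.0, -0.0]
ft_force: [0.5, -0.5, 0.2]
width: 0.0869
grip_force: 0.0
```

Run:
```python
from h import *
w=imaging.camera('wrist');cv2.imwrite('pics/w1.png',w['img'][:,:,::-1]);np.save('pics/w1.npy',w,allow_pickle=True)
s=readout.read_state();print(s['joint_vel'].round(3),s['joint_positions'].round(2))
```

```text
[-0.003 -0.    -0.005 -0.    -0.    -0.    -0.   ] [ 0.8   0.11 -0.43  1.74  0.05  1.3   0.16]
```

View pics/w1.png

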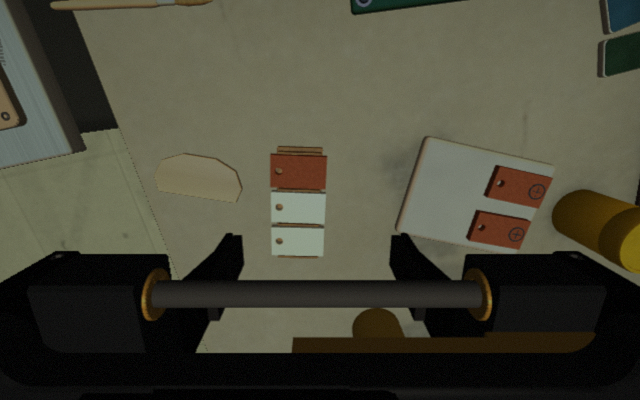

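The wrist view shows the test tile's face at (271–326, 153–189) with its hole at (279,172). The batt is at (398–553, 137–255), and its free half is on the left. Next I segment these in both views and triangulate.

Add to h.py:
```python
def rects(c,lo,hi,roi,amin):
    h=cv2.cvtColor(c['img'],cv2.COLOR_RGB2HSV);m=cv2.inRange(h,lo,hi);k=np.zeros_like(m);x0,y0,x1,y1=roi;k[y0:y1,x0:x1]=m[y0:y1,x0:x1]
    k=cv2.morphologyEx(k,cv2.MORPH_CLOSE,np.ones((9,9),np.uint8))
    return [cv2.minAreaRect(q) for q in cv2.findContours(k,cv2.RETR_EXTERNAL,cv2.CHAIN_APPROX_NONE)[0] if cv2.contourArea(q)>amin]
def face(c,rc,z):
    p=np.array([atz(c,*q,z)[:2] for q in cv2.boxPoints(rc)]);e=[p[1]-p[0],p[2]-p[1]];e.sort(key=np.linalg.norm)
    l=e[1]*np.sign(e[1][0]);return p.mean(0).round(4),[round(float(np.linalg.norm(q)),4) for q in e],round(float(np.arctan2(l[1],l[0])),4)
RED=((0,110,50),(14,255,255))
```

Run:
```python
from h import *
w=np.load('pics/w1.npy',allow_pickle=True).item();t=imaging.camera('top')
a=rects(w,*RED,(230,130,570,260),300);b=rects(t,*RED,(335,135,420,280),100)
for q in a:print('w',np.round(q[0],1),face(w,q,.024))
for q in b:print('t',np.round(q[0],1),face(t,q,.024))
b.sort(key=lambda q:q[0][0]);a.sort(key=lambda q:q[0][0])
for q in a:
    best=min(b,key=lambda x:np.linalg.norm(face(t,x,.024)[0]-face(w,q,.024)[0]))
    p,e=tri([(w,*q[0]),(t,*best[0])]);print('tri',p.round(4),np.round(e,2),face(w,q,p[2])[2])
p,e=tri([(w,279,172),(t,215+549/4,140+496/4)]);print('hole',p.round(4),e)
print('batt corners');
for u,v in((426,137),(553,166),(516,255),(398,229)):print(atz(w,u,v,.018).round(4))
g=cv2.cvtColor(w['img'],cv2.COLOR_RGB2HSV);print(g[172,300],g[145,300],g[190,450],g[200,380])
```

```text
w [499.7 229.8] (array([ 0.6672, -0.3631]), [0.0428, 0.0751], -0.3919)
w [519.5 187. ] (array([ 0.6924, -0.3096]), [0.0411, 0.0753], -0.4205)
w [298. 170.] (array([ 0.4293, -0.2339]), [0.047, 0.0666], -0.2025)
t [388.5 162.2] (array([ 0.6758, -0.3358]), [0.0688, 0.099], 1.1428)
tri [ 0.5045 -0.1552  0.6969] [62.02 70.44] -0.2025
tri [ 0.6581 -0.3369  0.0577] [10.69  4.47] -0.3919
tri [ 0.6839 -0.3225  0.0241] [13.2   5.81] -0.4205
hole [ 0.4054 -0.2315  0.021 ] [0.41485750157019774, 0.19238907650070072]
batt corners
[ 0.5869 -0.2262  0.018 ]
[ 0.7362 -0.2927  0.018 ]
[ 0.6911 -0.408   0.018 ]
[ 0.5399 -0.3381  0.018 ]
[  9 172 105] [ 29  51 105] [ 44  26 126] [ 30  51 111]
```

Request:
nudge_tcp(
  motion=[
    [[0.002, -0.021, 0.05, 0, 0.087], [0.002, -0.021, 0.1, 0, 0.087], [0.002, -0.021, 0.14, 0, 0.087], [0.002, -0.021, 0.17, 0, 0.087], [0.002, -0.021, 0.19, 0, 0.087], [0.002, -0.021, 0.2, 0, 0.087], [0.002, -0.021, 0.206, 0, 0.087], [0.002, -0.021, 0.206, 0, 0.087], [0.002, -0.021, 0.206, 0, 0.087]],
  ],
  grip_force=20,
)

```text
time: 2.4
ee_pos: [0.4305, -0.2347, 0.0395]
eef_rot: [0.775, 0.633, 0.0, 0.001]
ft_force: [-0.2, -0.4, 0.4]
width: 0.0869
grip_force: 0.0
```

Run:
```python
from h import *
w=imaging.camera('wrist');cv2.imwrite('pics/w2.png',w['img'][:,:,::-1])
for d in(-.0435,.0435):
  s=readout.read_state();print(proj(w,s['ee_pos']+R.from_quat(s['eef_rot']).apply([0,d,.003])).round(1))
```

```text
[233.5 266.7]
[395.7 266.9]
```

View pics/w2.png

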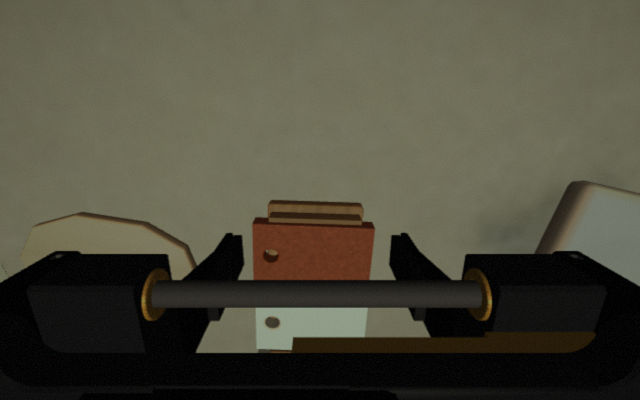

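The tile's face spans u 253–374 between fingertips at 244 and 390, so it is well centred along the closing line. Its hole is at (271,255). I'll check the sideways offset.

Run:
```python
from h import *
w=imaging.camera('wrist');s=readout.read_state();q=R.from_quat(s['eef_rot'])
p=atz(w,271,255,.024);print(p,q.inv().apply(p-s['ee_pos']))
a,b=atz(w,253,226,.024),atz(w,374,226,.024);print(q.inv().apply(a-s['ee_pos']),q.inv().apply(b-s['ee_pos']))
print(q.inv().apply(atz(w,313,219,.024)-s['ee_pos']))
```

```text
[ 0.40606986 -0.22956639  0.024     ] [ 0.00017368 -0.02505679  0.01553555]
[ 0.01825581 -0.03428325  0.01550609] [0.01827299 0.03319022 0.01562188]
[ 0.02246068 -0.00082407  0.01556035]
```

Request:
nudge_tcp(
  motion=[
    [[0, 0, 0, 0, 0.064], [0, 0, 0, 0, 0.06], [0, 0, 0, 0, 0.06], [0, 0, 0, 0, 0.06], [0, 0, 0, 0, 0.06], [0, 0, -0.01, 0, 0.06], [0, 0, -0.03, 0, 0.06], [0, 0, -0.06, 0, 0.06], [0, 0, -0.08, 0, 0.06], [0, 0, -0.08, 0, 0.06]],
  ],
  grip_force=20,
)

```text
time: 3.5
ee_pos: [0.4315, -0.235, 0.1218]
eef_rot: [0.774, 0.633, 0.001, 0.002]
ft_force: [-0.4, 0.0, -0.7]
width: 0.0681
grip_force: 19.9
```

Request:
nudge_tcp(
  motion=[
    [[0.03, -0.002, 0, -0.03, 0.06], [0.07, -0.004, 0, -0.07, 0.06], [0.11, -0.006, 0, -0.1, 0.06], [0.126, -0.007, 0.02, -0.12, 0.06], [0.126, -0.007, 0.05, -0.12, 0.06], [0.126, -0.007, 0.075, -0.12, 0.06], [0.126, -0.007, 0.085, -0.12, 0.06], [0.126, -0.007, 0.09, -0.12, 0.06], [0.126, -0.007, 0.093, -0.12, 0.06], [0.126, -0.007, 0.094, -0.12, 0.06], [0.126, -0.007, 0.094, -0.12, 0.06]],
  ],
)

```text
time: 4.6
ee_pos: [0.4487, -0.1097, 0.0252]
eef_rot: [0.735, 0.678, 0.0, 0.001]
ft_force: [1.0, -0.5, -1.1]
width: 0.0676
grip_force: 19.9
```

Request:
nudge_tcp(
  motion=[
    [[0, 0, 0.001, 0, 0.06], [0, 0, 0.001, 0, 0.06], [0, 0, 0.001, 0, 0.076], [0, 0, 0.001, 0, 0.087], [0, 0, 0.001, 0, 0.087], [0, 0, 0.001, 0, 0.087], [0, 0, -0.03, 0, 0.087], [0, 0, -0.07, 0, 0.087], [0, 0, -0.12, 0, 0.087], [0, 0, -0.16, 0, 0.087], [0, 0, -0.18, 0, 0.087], [0, 0, -0.18, 0, 0.087]],
  ],
)

```text
time: 5.8
ee_pos: [0.4498, -0.1098, 0.2076]
eef_rot: [0.735, 0.678, 0.001, 0.003]
ft_force: [0.6, 0.1, -0.5]
width: 0.0867
grip_force: 0.0
```

Request:
nudge_tcp(
  motion=[
    [[0.02, 0, 0, 0.15, 0.087], [0.04, 0, 0, 0.3, 0.087], [0.05, -0.004, 0, 0.45, 0.087], [0.05, -0.004, 0, 0.6, 0.087], [0.05, -0.004, 0, 0.75, 0.087], [0.05, -0.004, 0, 0.9, 0.087], [0.05, -0.004, 0, 1.05, 0.087], [0.05, -0.004, 0, 1.2, 0.087], [0.05, -0.004, 0, 1.35, 0.087], [0.05, -0.004, 0, 1.5, 0.087], [0.05, -0.004, 0, 1.57, 0.087], [0.05, -0.004, 0, 1.57, 0.087]],
  ],
)

```text
time: 7.0
ee_pos: [0.4478, -0.0592, 0.2035]
eef_rot: [0.999, -0.041, -0.001, -0.0]
ft_force: [-0.3, -1.0, -0.8]
width: 0.0873
grip_force: 0.0
```

Request:
nudge_tcp(
  motion=[
    [[0, 0, 0, 0, 0.087], [0, 0, 0, 0, 0.087]],
  ],
)

```text
time: 7.2
ee_pos: [0.4481, -0.0592, 0.2041]
eef_rot: [0.999, -0.039, -0.0, -0.0]
ft_force: [0.6, 0.1, -0.8]
width: 0.0871
grip_force: 0.0
```

Run:
```python
from h import *
w=imaging.camera('wrist');cv2.imwrite('pics/w3.png',w['img'][:,:,::-1]);np.save('pics/w3.npy',w,allow_pickle=True);s=readout.read_state();print(s['joint_positions'].round(2))
```

```text
[ 0.63  0.01 -0.59  1.92  0.01  1.21 -1.62]
```

View pics/w3.png

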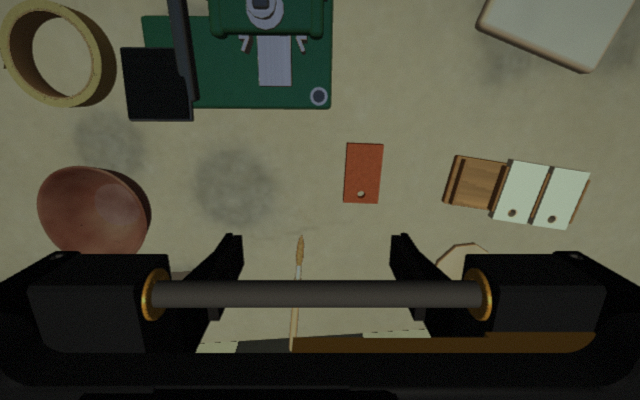

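The view shows the tile lying flat at (346–383, 143–203) with its hole towards the robot. The press anvil is at (258–291, 38–86), the guide tips are at (245,43) and (302,43), and the tread is at (122–193, 47–120). Next I measure the anvil edges numerically in the wrist and top views.

Run:
```python
from h import *
w=np.load('pics/w3.npy',allow_pickle=True).item();t=imaging.camera('top')
def anv(c,roi,smax,vmin):
    x0,y0,x1,y1=roi;f=4;im=cv2.resize(c['img'][y0:y1,x0:x1],None,fx=f,fy=f,interpolation=cv2.INTER_LINEAR);h=cv2.cvtColor(im,cv2.COLOR_RGB2HSV)
    m=((h[...,1]<smax)&(h[...,2]>vmin)).astype(np.uint8);n,l,s,ce=cv2.connectedComponentsWithStats(m);i=1+np.argmax(s[1:,4]);k=(l==i).astype(np.uint8)
    rc=cv2.minAreaRect(cv2.findContours(k,cv2.RETR_EXTERNAL,cv2.CHAIN_APPROX_NONE)[0][0]);b=(cv2.boxPoints(rc)+.5)/f-.5+[x0,y0];return b[np.argsort(b[:,1])],s[i,4]/f/f
h=cv2.cvtColor(w['img'],cv2.COLOR_RGB2HSV);print(h[60,275],h[60,310],h[30,275]);h=cv2.cvtColor(t['img'],cv2.COLOR_RGB2HSV);print(h[204,275],h[204,290])
bw,aw=anv(w,(250,36,297,100),90,60);bt,at=anv(t,(262,192,290,220),60,90)
print(bw.round(1).tolist(),aw,bt.round(1).tolist(),at)
fw,ft=bw[2:][np.argsort(bw[2:,0])],bt[2:][np.argsort(bt[2:,0])]
P=[]
for a,b in zip(fw,ft):print('tri',*[np.round(q,4) for q in tri([(w,*a),(t,*b)])])
for n,c,b in(('w',w,bw),('t',t,bt)):
    p=np.array([atz(c,*q,.026)[:2] for q in b]);m,l=p[2:].mean(0),p[:2].mean(0);d=l-m;print(n,p.round(4).tolist(),'wid',np.linalg.norm(p[2]-p[3]).round(4),'front mid',m.round(4),'yaw side',np.arctan2(d[1],d[0]).round(3),'seat',(m+.033*d/np.linalg.norm(d)).round(4))
a=rects(w,*RED,(330,130,400,215),300)
for q in a:print('tile',np.round(q,1) if 0 else q,face(w,q,.010))
ab=rects(t,*RED,(290,200,335,270),50)
for q in ab:print('tileT',face(t,q,.010));print(tri([(w,*a[0][0]),(t,*q[0])]))
# tile pose via hole, tread
print('hole',atz(w,361,195,.010).round(4))
for u,v in((122,47),(186,47),(193,119),(129,121)):print('tread',atz(w,u,v,.072).round(4))
for u,v in((331,0),(331,108),(143,16)):print('bed',atz(w,u,v,.014).round(4))
```

```text
[111  41 117] [ 80 134  57] [ 72 143  41]
[115  26 106] [ 81 106  84]
[[290.6, 35.0], [255.6, 35.6], [291.5, 85.6], [256.4, 86.2]] 1704.3125 [[269.0, 192.8], [281.9, 194.0], [267.6, 207.6], [280.5, 208.9]] 141.8125
tri [ 0.546  -0.0221  0.1089] [0.3273 0.0948]
tri [ 0.5476 -0.0459  0.0587] [2.1802 0.7457]
w [[0.5926, -0.0456], [0.5947, -0.0127], [0.5481, -0.0418], [0.5502, -0.0073]] wid 0.0345 front mid [ 0.5492 -0.0246] yaw side -0.102 seat [ 0.582  -0.0279]
t [[0.5961, -0.013], [0.5922, -0.0475], [0.5563, -0.0094], [0.5524, -0.0437]] wid 0.0345 front mid [ 0.5543 -0.0266] yaw side -0.092 seat [ 0.5872 -0.0296]
tile ((362.7918701171875, 172.91371154785156), (36.90597152709961, 60.70248794555664), 4.085616588592529) (array([ 0.4495, -0.1113]), [0.0405, 0.0698], -0.119)
hole [ 0.4246 -0.1085  0.01  ]
tread [0.5861 0.0892 0.072 ]
tread [0.582  0.0373 0.072 ]
tread [0.5255 0.0431 0.072 ]
tread [0.5281 0.0991 0.072 ]
bed [ 0.6214 -0.086   0.014 ]
bed [ 0.5236 -0.0799  0.014 ]
bed [0.6221 0.0946 0.014 ]
```

Request:
nudge_tcp(
  motion=[
    [[-0.0165, 0.03, 0.02, 0.02, 0.087], [-0.0165, 0.051, 0.06, 0.02, 0.087], [-0.0165, 0.051, 0.1, 0.02, 0.087], [-0.0165, 0.051, 0.14, 0.02, 0.087], [-0.0165, 0.051, 0.165, 0.02, 0.087], [-0.0165, 0.051, 0.175, 0.02, 0.087], [-0.0165, 0.051, 0.178, 0.02, 0.087], [-0.0165, 0.051, 0.178, 0.02, 0.087], [-0.0165, 0.051, 0.178, 0.02, 0.087]],
  ],
)

```text
time: 8.2
ee_pos: [0.4288, -0.1091, 0.0278]
eef_rot: [0.999, -0.05, 0.001, 0.0]
ft_force: [-0.1, -0.6, 0.2]
width: 0.0873
grip_force: 0.0
```

Run:
```python
from h import *
w=imaging.camera('wrist');s=readout.read_state();q=R.from_quat(s['eef_rot'])
for a in rects(w,*RED,(240,100,395,282),300):
    c,d,y=face(w,a,.010);print(a,c,d,y,'in tool',q.inv().apply(np.append(c,.01)-s['ee_pos']).round(4))
cv2.imwrite('pics/w4.png',w['img'][:,:,::-1])
```

```text
((318.5, 216.0), (116.0, 75.0), 90.0) [ 0.4499 -0.1117] [0.0395, 0.0699] -0.0597 in tool [0.0213 0.0005 0.0178]
```

Request:
nudge_tcp(
  motion=[
    [[0, 0, 0.002, 0, 0.087], [0, 0, 0.002, 0, 0.05], [0, 0, 0.002, 0, 0.03], [0, 0, 0.002, 0, 0.03], [0, 0, 0.002, 0, 0.03], [0, 0, 0.002, 0, 0.03], [0, 0, 0.002, 0, 0.03], [0, 0, -0.01, 0, 0.03], [0, 0, -0.03, 0, 0.03], [0, 0, -0.055, 0, 0.03], [0, 0, -0.055, 0, 0.03]],
  ],
  grip_force=25,
)

```text
time: 9.35
ee_pos: [0.4298, -0.1091, 0.0851]
eef_rot: [0.999, -0.05, 0.003, 0.001]
ft_force: [0.4, 0.1, 0.2]
width: 0.0304
grip_force: 0.0
```

Request:
nudge_tcp(
  motion=[
    [[0.02, -0.03, 0, 0, 0.03], [0.04, -0.06, 0, 0, 0.03], [0.06, -0.085, 0, 0, 0.03], [0.068, -0.095, 0.01, 0, 0.03], [0.068, -0.095, 0.018, 0, 0.03], [0.068, -0.095, 0.018, 0, 0.03], [0.068, -0.095, 0.018, 0, 0.03]],
  ],
)

```text
time: 10.05
ee_pos: [0.5041, -0.0221, 0.0634]
eef_rot: [0.999, -0.051, -0.0, 0.0]
ft_force: [-0.2, 1.0, 0.6]
width: 0.03
grip_force: 0.0
```

Run:
```python
from h import *
w=imaging.camera('wrist');np.save('pics/w5.npy',w,allow_pickle=True);cv2.imwrite('pics/w5.png',cv2.resize(w['img'][0:290,150:490,::-1],None,fx=2,fy=2,interpolation=cv2.INTER_CUBIC))
```

```text
(no output)
```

View pics/w5.png

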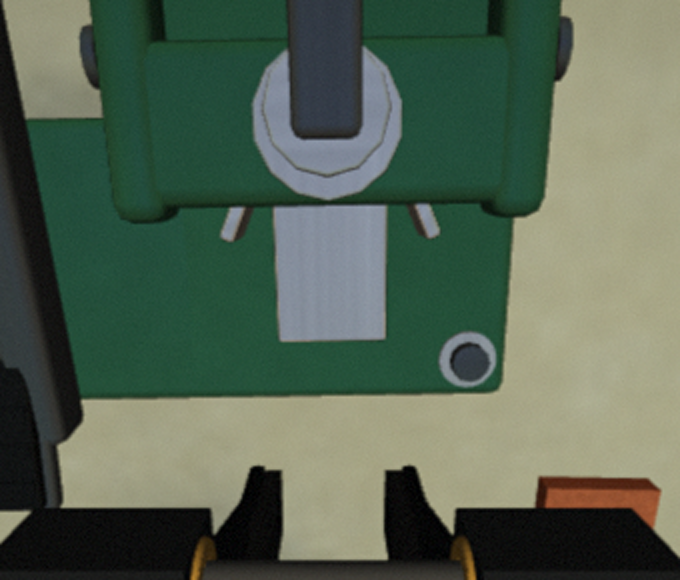

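The tile was left behind: it is still on the bench at crop (540–660, 480+), and the fingers had closed only after the lift began. This is a good close view of the press, though: anvil front corners at crop (280,341) and (385,339), lead-in tips at (230,240) and (430,237). I'll use it to measure the press.

Run:
```python
from h import *
w=np.load('pics/w5.npy',allow_pickle=True).item();w3=np.load('pics/w3.npy',allow_pickle=True).item()
f=lambda u,v:(u/2+150-.25,v/2-.25)
for n,u,v,z in(('aFL',280,341,.026),('aFR',385,339,.026),('aBL',274,207,.026),('aBR',386,207,.026),('gL',230,240,.033),('gR',430,237,.033),('bedL',83,398,.014),('bedR',497,391,.014),('bedR2',512,220,.014)):print(n,atz(w,*f(u,v),z).round(4))
for a,b in((f(280,341),(257.5,86)),(f(385,339),(291,85.5)),(f(230,240),(245,51)),(f(430,237),(305,50))):print('tri',*[np.round(q,4) for q in tri([(w,*a),(w3,*b)])])
```

```text
aFL [ 0.5506 -0.0101  0.026 ]
aFR [ 0.5481 -0.0415  0.026 ]
aBL [ 0.5888 -0.0133  0.026 ]
aBR [ 0.5857 -0.0445  0.026 ]
gL [ 0.5815 -0.0009  0.033 ]
gR [ 0.5768 -0.0554  0.033 ]
bedL [0.5355 0.0581 0.014 ]
bedR [ 0.5242 -0.0775  0.014 ]
bedR2 [ 0.5779 -0.083   0.014 ]
tri [ 0.5505 -0.0094  0.0265] [1.4294 0.8688]
tri [ 0.5482 -0.0414  0.0266] [0.0022 0.0013]
tri [ 0.5815 -0.0012  0.0311] [1.1594 0.6838]
tri [ 0.5774 -0.057   0.0297] [2.6103 1.5445]
```

Request:
nudge_tcp(
  motion=[
    [[0, 0, -0.02, 0, 0.087], [-0.03, 0.04, -0.02, 0, 0.087], [-0.06, 0.08, -0.02, -0.02, 0.087], [-0.074, 0.087, -0.02, -0.02, 0.087], [-0.074, 0.087, -0.02, -0.02, 0.087], [-0.074, 0.087, -0.02, -0.02, 0.087], [-0.074, 0.087, -0.02, -0.02, 0.087], [-0.074, 0.087, -0.02, -0.02, 0.087]],
  ],
)

```text
time: 10.9
ee_pos: [0.4234, -0.0995, 0.0837]
eef_rot: [0.999, -0.039, 0.0, -0.0]
ft_force: [-0.6, -0.1, -0.6]
width: 0.0837
grip_force: 0.0
```

Run:
```python
from h import *
w=imaging.camera('wrist');s=readout.read_state();q=R.from_quat(s['eef_rot'])
for a in rects(w,*RED,(200,80,420,282),300):
    c,d,y=face(w,a,.010);print(a,c,d,y,'in tool',q.inv().apply(np.append(c,.01)-s['ee_pos']).round(4))
cv2.imwrite('pics/w6.png',w['img'][:,:,::-1])
```

```text
((330.4763488769531, 181.4738311767578), (57.02875900268555, 92.08496856689453), 2.862405300140381) [ 0.4495 -0.1112] [0.0397, 0.0693] -0.1406 in tool [0.0271 0.0096 0.0736]
```

View pics/w6.png

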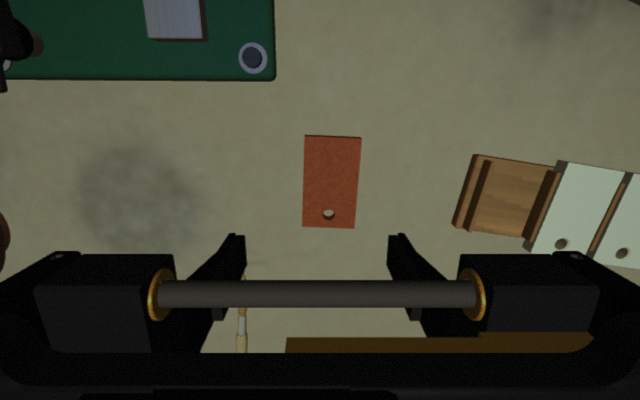

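The tile is still flat at (304–361, 135–228) and unmoved. I'll grasp again with more time to close.

Request:
nudge_tcp(
  motion=[
    [[0.0056, 0.0096, 0.02, 0, 0.087], [0.0056, 0.0096, 0.04, 0, 0.087], [0.0056, 0.0096, 0.053, 0, 0.087], [0.0056, 0.0096, 0.0587, 0, 0.087], [0.0056, 0.0096, 0.0587, 0, 0.087], [0.0056, 0.0096, 0.0587, 0, 0.087]],
  ],
)

```text
time: 11.55
ee_pos: [0.4278, -0.1101, 0.0254]
eef_rot: [0.999, -0.04, 0.0, 0.0]
ft_force: [0.1, -0.3, 0.1]
width: 0.087
grip_force: 0.0
```

Request:
nudge_tcp(
  motion=[
    [[0, 0, 0, 0, 0.05], [0, 0, 0, 0, 0.04], [0, 0, 0, 0, 0.03], [0, 0, 0, 0, 0.03], [0, 0, 0, 0, 0.03], [0, 0, 0, 0, 0.03], [0, 0, 0, 0, 0.03], [0, 0, 0, 0, 0.03], [0, 0, 0, 0, 0.03], [0, 0, 0, 0, 0.03]],
  ],
  grip_force=25,
)

```text
time: 12.55
ee_pos: [0.4274, -0.1102, 0.0248]
eef_rot: [0.999, -0.04, -0.0, 0.0]
ft_force: [-0.3, 0.8, 1.8]
width: 0.0398
grip_force: 25.0
```

Request:
nudge_tcp(
  motion=[
    [[0, 0, -0.01, 0, 0.03], [0, 0, -0.03, 0, 0.03], [0, 0, -0.055, 0, 0.03], [0.02, -0.03, -0.06, 0, 0.03], [0.045, -0.06, -0.06, 0, 0.03], [0.065, -0.085, -0.06, 0, 0.03], [0.0757, -0.094, -0.05, 0, 0.03], [0.0757, -0.094, -0.04, 0, 0.03], [0.0757, -0.094, -0.034, 0, 0.03], [0.0757, -0.094, -0.034, 0, 0.03], [0.0757, -0.094, -0.034, 0, 0.03]],
  ],
)

```text
time: 13.65
ee_pos: [0.5098, -0.0235, 0.059]
eef_rot: [0.999, -0.041, -0.0, 0.0]
ft_force: [-1.0, 0.2, -0.9]
width: 0.0396
grip_force: 25.0
```

Run:
```python
from h import *
w=imaging.camera('wrist');s=readout.read_state();q=R.from_quat(s['eef_rot'])
np.save('pics/w7.npy',w,allow_pickle=True);cv2.imwrite('pics/w7.png',cv2.resize(w['img'][60:290,210:430,::-1],None,fx=3,fy=3,interpolation=cv2.INTER_CUBIC)[:600])
```

```text
(no output)
```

View pics/w7.png

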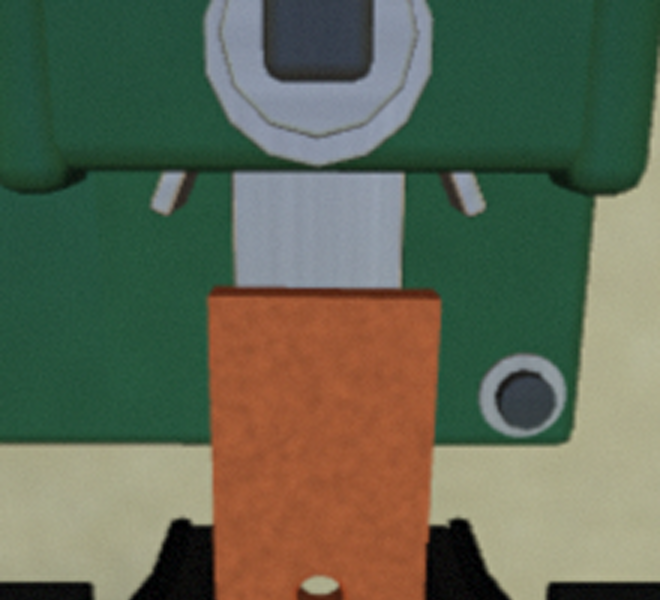

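The tile is gripped and level, aligned with the anvil. Its face front edge runs (210,297)–(439,299) in the crop, and the lead-ins start at (160,212) and (475,212).

Run:
```python
from h import *
w=np.load('pics/w7.npy',allow_pickle=True).item();s=readout.read_state();q=R.from_quat(s['eef_rot'])
f=lambda u,v:(u/3+210-.33,v/3+60-.33)
seat=np.array([.5822,-.0285]);yaw=-.083;M=np.array([[np.cos(yaw),np.sin(yaw)],[-np.sin(yaw),np.cos(yaw)]])
P=lambda p:(M@(p[:2]-seat)).round(4)
for n,u,v,z in(('faceL',210,297,.0442),('faceR',439,299,.0442),('L2',215,560,.0442),('R2',427,560,.0442),('botL',209,289,.0342),('botR',440,291,.0342),('anvL',234,200,.026),('anvR',402,200,.026),('gL',160,213,.033),('gR',475,213,.033)):print(n,P(atz(w,*f(u,v),z)))
print('tcp',P(s['ee_pos']),'phi',2*np.arctan2(q.as_quat()[1],q.as_quat()[0]))
```

```text
faceL [-0.0162  0.0187]
faceR [-0.0165 -0.0208]
L2 [-0.0664  0.0194]
R2 [-0.0663 -0.0207]
botL [-0.0166  0.02  ]
botR [-0.0169 -0.0223]
anvL [-0.0014  0.0157]
anvR [-0.0013 -0.0156]
gL [-0.0031  0.0285]
gR [-0.003  -0.0281]
tcp [-0.0722 -0.0009] phi -0.08132593986962883
```

Request:
nudge_tcp(
  motion=[
    [[0, -0.001, 0.003, 0, 0.03], [0, -0.001, 0.006, 0, 0.03], [0, -0.001, 0.0065, 0, 0.03], [0.01, -0.001, 0.0065, 0, 0.03], [0.02, -0.001, 0.0065, 0, 0.03], [0.03, -0.001, 0.0065, 0, 0.03], [0.036, -0.001, 0.0065, 0, 0.03], [0.036, -0.001, 0.0065, 0, 0.03], [0.036, -0.001, 0.0065, 0, 0.03]],
  ],
)

```text
time: 14.6
ee_pos: [0.5464, -0.0246, 0.0522]
eef_rot: [0.999, -0.04, -0.0, 0.0]
ft_force: [0.6, -0.3, -1.1]
width: 0.0398
grip_force: 25.0
```

Request:
nudge_tcp(
  motion=[
    [[0.005, 0, 0, 0, 0.03], [0.01, 0, 0, 0, 0.03], [0.013, 0, 0, 0, 0.03], [0.0145, 0, 0, 0, 0.03], [0.0145, 0, 0, 0, 0.03], [0.0145, 0, 0, 0, 0.03]],
  ],
)

```text
time: 15.2
ee_pos: [0.5603, -0.0258, 0.0521]
eef_rot: [0.999, -0.04, -0.001, 0.0]
ft_force: [-3.7, -1.5, -0.7]
width: 0.04
grip_force: 25.0
```

Request:
nudge_tcp(
  motion=[
    [[0.0, 0, 0.0015, 0, 0.03], [0, 0, 0.0015, 0, 0.03], [0.0, 0, 0.0015, 0, 0.03]],
  ],
)

```text
time: 15.5
ee_pos: [0.5603, -0.0258, 0.051]
eef_rot: [0.999, -0.04, -0.0, 0.0]
ft_force: [-6.1, -2.0, 4.3]
width: 0.0395
grip_force: 25.0
```

Request:
nudge_tcp(
  motion=[
    [[-0.0005, 0, 0.001, 0, 0.045], [-0.0005, 0, 0.001, 0, 0.055], [-0.0005, 0, 0.001, 0, 0.06], [-0.0005, 0, 0.001, 0, 0.06], [-0.0005, 0, 0.001, 0, 0.06], [-0.0005, 0, -0.01, 0, 0.06], [-0.0005, 0, -0.03, 0, 0.06], [-0.0005, 0, -0.06, 0, 0.04], [-0.0005, 0, -0.07, 0, 0.02], [-0.0005, 0, -0.07, 0, 0.0], [-0.0005, 0, -0.07, 0, 0.0]],
  ],
)

```text
time: 16.6
ee_pos: [0.56, -0.0258, 0.1204]
eef_rot: [0.999, -0.04, -0.0, 0.0]
ft_force: [0.9, -0.2, -0.0]
width: 0.0357
grip_force: 0.0
```

Run:
```python
from h import *
w=imaging.camera('wrist');cv2.imwrite('pics/w8.png',w['img'][:,:,::-1]);s=readout.read_state()
seat=np.array([.5822,-.0285]);yaw=-.083;M=np.array([[np.cos(yaw),np.sin(yaw)],[-np.sin(yaw),np.cos(yaw)]])
h=cv2.cvtColor(w['img'],cv2.COLOR_RGB2HSV)
for a in rects(w,*RED,(240,60,400,280),200):
    b=cv2.boxPoints(a);print(a);print([ (M@(atz(w,*q,.036)[:2]-seat)).round(4).tolist() for q in b])
print('shift to tread',tool(np.array([.5562,.069,.1])-s['ee_pos']).round(4))
```

```text
((316.5, 208.5), (37.0, 51.0), 90.0)
[[-0.0035, 0.0211], [-0.0034, -0.0183], [-0.0344, -0.0192], [-0.0345, 0.0218]]
shift to tread [-0.011  -0.0942  0.0199]
```

View pics/w8.png

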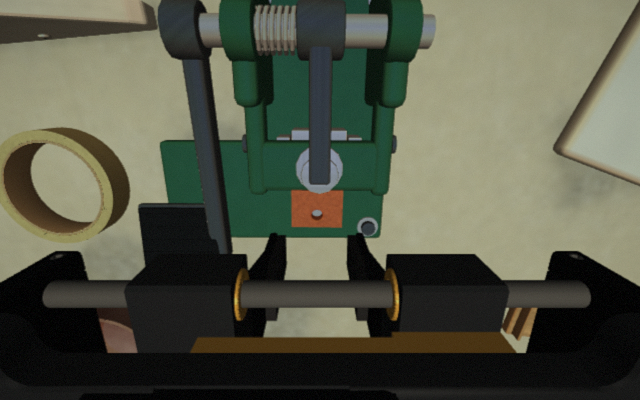

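The tile is home: its front edge is at x = −34.5 mm, so its centre is about −0.5 mm, and its y offset is about +1 mm. Next I move over the tread with the fingers closed.

Request:
nudge_tcp(
  motion=[
    [[-0.005, -0.03, -0.008, 0, 0], [-0.011, -0.06, -0.008, 0, 0], [-0.011, -0.094, -0.008, 0, 0], [-0.011, -0.094, -0.008, 0, 0], [-0.011, -0.094, 0.005, 0, 0], [-0.011, -0.094, 0.018, 0, 0], [-0.011, -0.094, 0.024, 0, 0], [-0.011, -0.094, 0.026, 0, 0], [-0.011, -0.094, 0.026, 0, 0], [-0.011, -0.094, 0.026, 0, 0]],
  ],
)

```text
time: 17.65
ee_pos: [0.5569, 0.0681, 0.0951]
eef_rot: [0.999, -0.041, -0.0, 0.0]
ft_force: [-2.3, -0.8, 4.4]
width: 0.0006
grip_force: 2.0
```

Request:
nudge_tcp(
  motion=[
    [[0, 0, 0.004, 0, 0], [0, 0, 0.008, 0, 0], [0, 0, 0.012, 0, 0], [0, 0, 0.016, 0, 0], [0, 0, 0.02, 0, 0], [0, 0, 0.023, 0, 0], [0, 0, 0.025, 0, 0], [0, 0, 0.026, 0, 0], [0, 0, 0.026, 0, 0]],
  ],
)

```text
time: 18.55
ee_pos: [0.5608, 0.0679, 0.072]
eef_rot: [0.999, -0.041, 0.004, 0.0]
ft_force: [3.7, -3.9, 17.8]
width: 0.0005
grip_force: 8.6
```

Request:
nudge_tcp(
  motion=[
    [[0, 0, 0.001, 0, 0], [0, 0, 0.002, 0, 0], [0, 0, 0.003, 0, 0], [0, 0, 0.004, 0, 0], [0, 0, 0.004, 0, 0], [0, 0, 0.004, 0, 0]],
  ],
)

```text
time: 19.15
ee_pos: [0.5613, 0.0679, 0.0705]
eef_rot: [0.999, -0.041, 0.005, 0.001]
ft_force: [-6.9, -6.5, 43.5]
width: 0.0002
grip_force: 21.9
```

The force jumped to 43 N with almost no further travel, so the pedal is at its stop. I'll hold briefly, then let it up.

Request:
nudge_tcp(
  motion=[
    [[0, 0, 0, 0, 0], [0, 0, 0, 0, 0], [0, 0, 0, 0, 0], [0, 0, -0.006, 0, 0], [0, 0, -0.012, 0, 0], [0, 0, -0.018, 0, 0], [0, 0, -0.024, 0, 0], [0, 0, -0.03, 0, 0], [0, 0, -0.045, 0, 0], [0, 0, -0.06, 0, 0], [0, 0, -0.06, 0, 0], [0, 0, -0.06, 0, 0]],
  ],
)

```text
time: 20.35
ee_pos: [0.5572, 0.0689, 0.1254]
eef_rot: [0.999, -0.04, 0.001, 0.0]
ft_force: [-0.4, -0.1, -0.2]
width: 0.0002
grip_force: 0.0
```

Run:
```python
from h import *
w=imaging.camera('wrist');s=readout.read_state();t=imaging.camera('top')
seat=np.array([.5822,-.0285]);yaw=-.083;M=np.array([[np.cos(yaw),np.sin(yaw)],[-np.sin(yaw),np.cos(yaw)]])
for a in rects(w,*RED,(330,60,640,240),200):
    b=cv2.boxPoints(a);print(a);print([ (M@(atz(w,*q,.036)[:2]-seat)).round(4).tolist() for q in b])
# tread dark blob in top view
g=cv2.cvtColor(t['img'],cv2.COLOR_RGB2GRAY);print('shift back',tool(np.array([.5600,-.0258,.135])-s['ee_pos']).round(4),s['joint_positions'].round(2))
```

```text
((435.0, 192.5), (39.0, 58.0), 90.0)
[[-0.0015, 0.0262], [-0.0013, -0.0188], [-0.0336, -0.0236], [-0.0337, 0.0232]]
shift back [ 0.0108  0.0941 -0.0102] [ 0.34  0.36 -0.64  1.75  0.24  1.11 -2.04]
```

Request:
nudge_tcp(
  motion=[
    [[0.003, 0.03, -0.01, 0, 0.06], [0.006, 0.06, -0.01, 0, 0.06], [0.0105, 0.0941, -0.01, 0, 0.06], [0.0105, 0.0941, -0.01, 0, 0.06], [0.0105, 0.0941, -0.01, 0, 0.06], [0.0105, 0.0941, -0.01, 0, 0.06], [0.0105, 0.0941, 0, 0, 0.06], [0.0105, 0.0941, 0, 0, 0.06]],
  ],
)

```text
time: 21.25
ee_pos: [0.5589, -0.0247, 0.1232]
eef_rot: [0.999, -0.039, -0.001, -0.0]
ft_force: [0.2, -0.4, -0.4]
width: 0.0554
grip_force: 0.0
```

Run:
```python
from h import *
w=imaging.camera('wrist');s=readout.read_state();q=R.from_quat(s['eef_rot'])
for a in rects(w,*RED,(240,60,400,280),200):
    b=cv2.boxPoints(a);print(a);print([ q.inv().apply(atz(w,*x,.036)-s['ee_pos']).round(4).tolist() for x in b])
```

```text
((318.0, 205.5), (37.0, 50.0), 90.0)
[[0.0202, -0.019, 0.0878], [0.0203, 0.02, 0.0878], [-0.0109, 0.0209, 0.0878], [-0.011, -0.0197, 0.0878]]
```

Request:
nudge_tcp(
  motion=[
    [[0.001, 0, 0.02, 0, 0.06], [0.001, 0, 0.04, 0, 0.06], [0.001, 0, 0.055, 0, 0.06], [0.001, 0, 0.065, 0, 0.06], [0.001, 0, 0.07, 0, 0.06], [0.001, 0, 0.072, 0, 0.06], [0.001, 0, 0.072, 0, 0.06], [0.001, 0, 0.072, 0, 0.06]],
  ],
)

```text
time: 22.1
ee_pos: [0.5612, -0.0258, 0.0535]
eef_rot: [0.999, -0.04, 0.001, 0.0]
ft_force: [-0.0, -0.3, 0.6]
width: 0.0603
grip_force: 0.0
```

Request:
nudge_tcp(
  motion=[
    [[0, 0, 0, 0, 0.045], [0, 0, 0, 0, 0.03], [0, 0, 0, 0, 0.03], [0, 0, 0, 0, 0.03], [0, 0, 0, 0, 0.03], [0, 0, 0, 0, 0.03], [0, 0, 0, 0, 0.03]],
  ],
  grip_force=25,
)

```text
time: 22.8
ee_pos: [0.5608, -0.026, 0.053]
eef_rot: [0.999, -0.04, 0.0, 0.0]
ft_force: [-0.1, -1.4, 3.0]
width: 0.0395
grip_force: 25.0
```

Request:
nudge_tcp(
  motion=[
    [[0, 0, -0.001, 0, 0.03], [-0.005, 0, -0.002, 0, 0.03], [-0.02, 0, -0.002, 0, 0.03], [-0.04, 0, -0.002, 0, 0.03], [-0.06, 0, -0.002, 0, 0.03], [-0.068, 0, -0.005, 0, 0.03], [-0.068, 0, -0.03, 0, 0.03], [-0.068, 0, -0.07, 0, 0.03], [-0.068, 0, -0.09, 0, 0.03], [-0.068, 0, -0.09, 0, 0.03]],
  ],
)

```text
time: 23.8
ee_pos: [0.4951, -0.0202, 0.1462]
eef_rot: [0.999, -0.04, 0.003, 0.0]
ft_force: [0.8, -0.2, -0.9]
width: 0.0396
grip_force: 25.0
```

Run:
```python
from h import *
s=readout.read_state();print(tool(np.array([.581,-.292,s['ee_pos'][2]])-s['ee_pos']).round(4),s['eef_rot'],s['joint_positions'].round(2))
```

```text
[0.1074 0.2641 0.0008] [ 9.99193970e-01 -4.00344916e-02  2.92031249e-03  3.48292243e-04] [ 0.55  0.18 -0.65  1.89  0.12  1.1  -1.8 ]
```

Request:
nudge_tcp(
  motion=[
    [[0.015, 0.035, 0, 0.04, 0.03], [0.03, 0.075, 0, 0.09, 0.03], [0.05, 0.115, 0, 0.15, 0.03], [0.07, 0.16, 0, 0.21, 0.03], [0.085, 0.2, 0, 0.27, 0.03], [0.1, 0.24, 0, 0.32, 0.03], [0.107, 0.264, 0, 0.335, 0.03], [0.107, 0.264, 0, 0.335, 0.03], [0.107, 0.264, 0, 0.335, 0.03], [0.107, 0.264, 0, 0.335, 0.03]],
  ],
)

```text
time: 24.8
ee_pos: [0.5786, -0.2903, 0.1423]
eef_rot: [0.979, -0.205, -0.0, -0.0]
ft_force: [-0.1, 0.1, -0.4]
width: 0.04
grip_force: 25.0
```

Run:
```python
from h import *
w=imaging.camera('wrist');s=readout.read_state();q=R.from_quat(s['eef_rot']);print(s['joint_positions'].round(2))
cv2.imwrite('pics/w9.png',w['img'][:,:,::-1])
phi=2*np.arctan2(q.as_quat()[1],q.as_quat()[0]);print('phi',phi)
for a in rects(w,*RED,(0,0,640,290),200):
    print(np.round(a[0],1),[face(w,a,z) for z in(.028,)])
m=(cv2.cvtColor(w['img'],cv2.COLOR_RGB2HSV));print([m[v,u].tolist() for u,v in((260,150),(380,150),(500,100),(150,200))])
```

```text
[ 0.71  0.49 -0.42  1.5   0.21  1.2  -1.73]
phi -0.41293421614540193
[625.6 230.7] [(array([ 0.4392, -0.5365]), [0.0125, 0.0321], 0.7696)]
[317.5 214.5] [(array([ 0.5632, -0.2836]), [0.0633, 0.1129], -0.3733)]
[358.5  68. ] [(array([ 0.6637, -0.3622]), [0.0394, 0.0676], -0.3432)]
[280.5  66. ] [(array([ 0.6893, -0.3073]), [0.0393, 0.0672], -0.4216)]
[[45, 25, 141], [46, 24, 141], [31, 50, 117], [31, 54, 123]]
```

Request:
nudge_tcp(
  motion=[
    [[0.001, 0, 0.02, 0.015, 0.03], [0.001, 0, 0.05, 0.015, 0.03], [0.001, 0, 0.07, 0.015, 0.03], [0.001, 0, 0.083, 0.015, 0.03], [0.001, 0, 0.09, 0.015, 0.03], [0.001, 0, 0.093, 0.015, 0.03], [0.001, 0, 0.094, 0.015, 0.03], [0.001, 0, 0.094, 0.015, 0.03]],
  ],
)

```text
time: 25.65
ee_pos: [0.5799, -0.2926, 0.0497]
eef_rot: [0.977, -0.213, 0.001, 0.0]
ft_force: [0.1, 0.1, -0.9]
width: 0.0394
grip_force: 25.0
```

Request:
nudge_tcp(
  motion=[
    [[0, 0, 0.001, 0, 0.03], [0, 0, 0.002, 0, 0.03], [0, 0, 0.003, 0, 0.03], [0, 0, 0.004, 0, 0.03], [0, 0, 0.004, 0, 0.03], [0, 0, 0.004, 0, 0.03]],
  ],
)

```text
time: 26.25
ee_pos: [0.5795, -0.2925, 0.0451]
eef_rot: [0.977, -0.213, 0.0, 0.0]
ft_force: [-0.2, 0.4, 2.0]
width: 0.0394
grip_force: 25.0
```

Light contact at 2 N, so I'll release, rise and check.

Request:
nudge_tcp(
  motion=[
    [[0, 0, 0, 0, 0.045], [0, 0, 0, 0, 0.055], [0, 0, 0, 0, 0.06], [0, 0, 0, 0, 0.06], [0, 0, 0, 0, 0.06], [0, 0, -0.02, 0, 0.06], [0, 0, -0.06, 0, 0.06], [0, 0, -0.1, 0, 0.06], [-0.03, 0, -0.14, 0, 0.06], [-0.05, 0, -0.15, 0, 0.06], [-0.05, 0, -0.15, 0, 0.06], [-0.05, 0, -0.15, 0, 0.06]],
  ],
)

```text
time: 27.45
ee_pos: [0.5339, -0.2719, 0.1951]
eef_rot: [0.977, -0.214, 0.0, 0.0]
ft_force: [0.3, -0.5, -0.1]
width: 0.0594
grip_force: 0.0
```

Run:
```python
from h import *
w=imaging.camera('wrist');t=imaging.camera('top');cv2.imwrite('pics/w10.png',w['img'][:,:,::-1])
mid=np.array([.6765,-.33475]);d=np.array([.909,-.417]);bc=mid-.042*d
for a in rects(w,*RED,(150,0,500,280),300):
    c,e,y=face(w,a,.028);k=c-bc;print(np.round(a[0],1),c,e,y,'batt',(k@d).round(4),(k@[.417,.909]).round(4))
# tread height from side of pedal: dark tread patch in top view vs start
b=cv2.imread('pics/top0.png')[:,:,::-1];roi=np.s_[190:222,218:246]
print('tread diff',np.abs(b[roi].astype(int)-t['img'][roi]).mean(),cv2.phaseCorrelate(cv2.cvtColor(b[roi].copy(),7).astype(float),cv2.cvtColor(t['img'][roi].copy(),7).astype(float)))
```

```text
[316.5 113. ] [ 0.5992 -0.3011] [0.0387, 0.0679] -0.4088 batt -0.0423 -0.0016
[347.5  29.5] [ 0.6542 -0.3571] [0.0396, 0.0477] -0.3758 batt 0.0311 -0.0296
[281.5  29. ] [ 0.6794 -0.303 ] [0.0396, 0.0468] -0.4869 batt 0.0314 0.0301
tread diff 2.4140625 ((0.007815228978419242, 0.04152559090602814), 1.007063735865149)
```

The tile lies at batt (−42, −2) mm at face height, the marked tiles have not moved, and the tread is back where it started. I'll hand the job in.

```bash
python3 -c "from bench import r, imaging, readout;print(r.close_job())"
```

```text
the job is handed in; nothing more can be done
None
```

I stamped the tile in the press and laid it flat, face up, in the free half of the batt with the pedal back up, then handed the job in at about 27 s; the hand-in returned no verdict, and my first grasp on the bench closed too late, so I repeated it without the tile moving.

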